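# Slide the chopping board home between the sides of the worktop shelf

## Task

Put the chopping board away: push it along the worktop, handle towards you, through the narrow opening between the two side panels of the little wooden shelf, until its far edge rests against the rail at the back, with its handle end left sticking out. Slide it flat and gently with your fingers; do not lift or pinch it, and leave everything standing on and around the shelf where it is.

Things in the scene. Friction and masses are not known exactly. Their poses are not given: they have to be found in the camera images.
- chopping_board: Flat wooden chopping board on the worktop, 17 mm thick, 0.4 to 0.8 kg, slides at 3 to 9 N. Body 190 wide, 201 long, corners rounded to 20 mm; a 50 mm wide, 79 mm long handle stands out from the middle of one end (280 over all). Origin: underside, mid width, mid 280 mm. +y points to the far edge (y = 140 mm), shoulders at y = -61, handle's end at y = -140; sides at x = +-95; z up
- handle_end (a point): Round end of the board's handle, on its middle line, on the upper face (17 mm above the underside). The board starts in front of the shelf, handle towards the robot, out of line with the opening to either side by up to 0.17 m and out of square by up to about 0.5 rad
- shoulder_line (a point): Middle of the board's near end, where the handle begins, on the upper face. The straight shoulders, good to push on, run across the board through this point on both sides of the handle, free from 40 to 75 mm from the middle line (rounded neck inside, rounded corner outside)
- worktop_shelf: Small wooden worktop shelf, fixed: two upright side panels 16 mm thick with rounded front edges, 198 mm apart inside (4 mm of play each side of the board), under a top 240 wide and 185 deep whose upper face is at 112 mm (94 clear below). Thin wire guard 30 mm high round the top. Origin: on the worktop, mid shelf; x points from the opening to the back along the panels, y to the left, z up
- bay_mouth (a point): Middle of the opening between the panels' front edges, at worktop level (shelf frame x = -87.5 mm). A solid rail 40 mm high crosses the bay at the back, its front face at shelf x = +67.5; with the board's far edge against it the board's origin is at shelf x = -72.5, y = 0, its shoulders 46 mm out of the opening. The shelf stands at the back of the worktop, turned by up to 9 degrees
- pepper_mill: tall turned-wood pepper mill, 58 mm across, 150 mm tall, standing on top of the shelf; origin at the centre of its underside. Not part of the job
- herb_jar: glass herb jar with a dark green-black lid, 41 mm across, 105 mm tall, on top of the shelf; origin under its centre. Not part of the job
- green_lid_jar: glass jar with a green screw lid, 62 mm across, 109 mm tall, on top of the shelf; origin under its centre. Not part of the job
- salt_mill: small grey salt mill, 44 mm across, 90 mm tall, standing on the worktop close to the outside of the shelf's left side panel (left as the robot sees it); origin under its centre. Not part of the job
- spice_jar: glass spice jar with a dark lid, 41 mm across, 105 mm tall, standing on the worktop close to the outside of the shelf's right side panel; origin under its centre. Not part of the job
- onion: brown onion, about 74 mm across and 77 mm tall, on the worktop to the left of the board; origin under its centre. Not part of the job
- garlic: garlic bulb, about 60 mm across and 59 mm tall, on the worktop to the left of the board; origin under its centre. Not part of the job
- tin: short round food tin, 75 mm across, 58 mm tall, on the worktop to the left; origin under its centre. Not part of the job
- egg_box: grey-blue six-egg carton, 106 x 155 x 72 mm, on the worktop at the far left; origin under its centre. Not part of the job

How it is judged:
On the way:
1. the board's far end has entered the opening between the side panels, square to it and flat on the worktop (x of chopping_board in the frame of worktop_shelf above -0.197 m and y of chopping_board in the frame of worktop_shelf between -0.02 and 0.02 m and angle between the y axis of chopping_board and the x axis of worktop_shelf, either way round below 0.12 rad and height (world z) of chopping_board below 0.004 m), for 0.1 s.
At the end, for the whole second after the job is handed in: The board lies flat and at rest in the shelf's bay, its far edge within 9 mm of the back rail, centred between the side panels to within 8 mm and parallel to them to within 0.06 rad, handle outwards (x of chopping_board in the frame of worktop_shelf between -0.0815 and -0.066 m and y of chopping_board in the frame of worktop_shelf between -0.008 and 0.008 m and x of handle_end in the frame of worktop_shelf below -0.19 m and angle between the y axis of chopping_board and the x axis of worktop_shelf, either way round below 0.06 rad and angle between chopping_board's own z axis and vertical below 0.03 rad and height (world z) of chopping_board below 0.004 m and linear speed of chopping_board below 0.01 m/s); the robot touches nothing.
It fails at once if the board is lifted clear of the worktop (more than 10 mm) or tipped up (more than 0.12 rad) (height (world z) of chopping_board above 0.01 m or angle between chopping_board's own z axis and vertical above 0.12 rad).
It fails at once if the fingers pinch the board or shove it with more than 38 N (contact force between the fingers and chopping_board above 38 N).
It fails at once if a thing standing on or around the shelf is moved by more than 15 mm (distance of any of pepper_mill, herb_jar, green_lid_jar, salt_mill, spice_jar, onion, garlic, tin, egg_box from where it was at the start of the episode above 0.015 m).
It also fails if it takes over 72 s, if anything falls off the work surface, if the arm or the gripper's body presses on something with over 40 N, if the wrist force passes 120 N, or if a joint passes its speed limit or range.

## Robot

A 6-joint arm with a two-finger parallel gripper is mounted at the origin on a cart in front of the work surface, level with it; the furniture and walls round the work are solid. World frame = base frame: x ahead of the robot, y to its left, z up, the work surface at z = 0. Lengths are in m, angles in rad, forces in N, time in s.
With the tool pointing down it reaches from about 0.25 to 0.775 m from the base axis. Payload 4 kg.
Tool frame: the origin (TCP) lies midway between the tips of the shut fingers; the grasp point (between the pads) lies 19 mm behind it; z points along the fingers, y is the line along which they close (so a half turn about z gives the same grasp; the last joint's range is limited). The gripper opens to 85 mm and grips with 20 to 120 N. Pads are 22 mm wide; open, the fingers measure 114 mm over their backs; the gripper's body (76 mm by 85 mm) begins 54 mm behind the grasp point. The pads swing forward as they close: fully open they stand 13 mm farther back than shut.
Start: joints at [-1.403, 0.087, 1.371, -0, 1.684, -0.103], TCP at [0.147, -0.53, 0.231] pointing down, gripper open.
Joint ranges: [-3.1, 3.1], [-0.76, 2.03], [0.27, 2.55], [-1.08, 4.22], [0.17, 2.65], [-2.57, 2.57]. Speed limits (rad/s): [2.79, 2.79, 3.14, 3.14, 3.14, 3.14].

## Interface

Orientations are given as a 3x3 rotation matrix whose columns are the frame's x, y, z axes.
In Python, from plant import get_obs, cams, ticket, nets gives the robot as it stands. The module is installed in compiled form; this text tells all that it offers.
- The arm moves only by the shell command python3 -m jog 'ROWS' [OPENING] [FORCE]. ROWS is JSON, one flat list of numbers, 6 for each row, row after row: the shift along the tool's x, y, z in cm, then the turn, a rotation vector about the tool's x, y, z in rad. A call has 1 to 20 rows; each row is the pose to reach, as a shift and turn from the pose commanded when the call began, along the tool's axes at that moment; what a row does not reach only later rows make up. A row lasts 1/10 s, in which the tool goes at most 50 mm and 8.59 degrees, less where a joint would pass 70% of its speed; a pose out of reach is approached as far as the arm can. A call with a gripper value outside its range is refused whole. OPENING is the opening, from 0 (shut) to 1 (fully open), set as the call begins (- or left out, the last holds). The fingers move at their own pace and stop on an object; FORCE is the grip in N (left out, the last holds). Time passes only in rows, so rows that repeat a pose let the fingers close. It gives the time, the measured TCP pose, the force, the opening and the grip force at its end, in the units of the state.
- get_obs(): the state, without advancing time (a new reading comes with each control period).
- cams.get_image(name): name is "scene" or "top"; returns a dict with "color" (400x640x3 uint8, red, green, blue), "depth" (400x640 float32, m along the optical axis (not along the pixel's ray), 0 where there is no reading), "fov_y" (degrees; the focal length in pixels is half the picture's height over the tangent of half this angle, whatever the lens; pixels are square), "cx", "cy" (the principal point, pixels), "rvec" (rotation vector, rad) and "tvec" (3), from world to camera coordinates, as OpenCV has them. Camera axes: x right, y down, z forward; pixel columns grow to the right and rows downward; lengths in m; the calibration is good to about 2 mm. A picture is of the moment at which its call begins.
- ticket.sign_off(): hands the job in; it is judged then, once.
Trained networks look in the newest picture that a camera, given by its name, has taken for a name from the list of things; names that differ only in an ending like _2 or _b are one class to them, and where a whole thing is asked for, a point or a joint stands for the part that bears it (a point fixed in the world has none). Each returns a list of dicts, best first, with "confidence" (0 to 1); they miss things now and then, are a little off and sometimes report something else, mostly with a low value. They report only what shows in the picture. A call takes as long as a camera call.
- nets.boxes_of(camera, thing): "at" ([column, row] in pixels, amid what is visible of it).
- nets.regions_of(camera, thing): "region" (400x640 bool, what is visible of it) and "at" ([column, row] in pixels, amid what is visible of it).
The state is a dict: "time": time; "qpos": joint angles; "qd": joint speeds; "joint_efforts": joint torques, N m; "tool_pos": TCP position; "orientation": TCP orientation; "ft_force": force on the tool from outside, world axes, zero at the start; "torque": the same for the moment, N m; "width": opening from 0.0 (shut) to 1.0 (fully open); "grasp_force": force on a finger pad.
Only numpy, scipy, OpenCV 4.12 (cv2) and the standard library are available. Lean on these libraries where they do the work, as an engineer would, in place of code of your own. Each camera call takes 0.05 s, during which the arm holds its last target. There are 200 camera calls.

## Working session

There is one attempt and no reset: what is moved stays moved. The work goes in short steps, Python scripts to look and compute and a shell command to move; the robot and the scene stay as the last step left them, time stands still between calls to the robot, and variables do not carry over. Pictures are saved under pics/ and viewed, at most 10 in all, crops included, and the job is handed in when it is done.

```bash
mkdir -p pics; cat > h.py <<'E'
import numpy as np, cv2
from plant import get_obs, cams, ticket, nets
def grab(n):
    im=cams.get_image(n); R=cv2.Rodrigues(np.array(im['rvec'],float))[0]; t=np.array(im['tvec'],float).ravel()
    f=200/np.tan(np.radians(im['fov_y'])/2); v,u=np.mgrid[:400,:640]; d=im['depth']
    P=np.stack([(u-im['cx'])/f*d,(v-im['cy'])/f*d,d],-1); W=(P-t)@R; W[d==0]=np.nan
    im.update(W=W,R=R,t=t,f=f); return im
def region(n,th):
    r=nets.regions_of(n,th); return r
E
python3 - <<'E'
from h import *
o=get_obs(); print(o['time'],o['tool_pos'],np.round(o['orientation'],3).tolist(),o['ft_force'])
for n in ['scene','top']:
    im=grab(n); cv2.imwrite(f'pics/{n}0.png',im['color'][...,::-1])
    print(n,'cam',-im['R'].T@im['t'],im['f'])
    for th in ['chopping_board','worktop_shelf','salt_mill','spice_jar','onion','garlic','tin','egg_box']:
        for r in region(n,th)[:2]:
            p=im['W'][r['region']]; p=p[~np.isnan(p[:,0])]
            print(th,round(r['confidence'],2),np.round(r['at']),len(p),np.round(np.percentile(p,[2,50,98],axis=0),3).tolist() if len(p) else '')
E
```

```text
0.0 [ 0.1470176  -0.52946922  0.23012871] [[0.964, 0.267, -0.0], [0.267, -0.964, 0.002], [0.0, -0.002, -1.0]] [-0.23816576  0.9091607  -0.13485304]
scene cam [ 0.03165722 -0.18977344  1.25847084] 479.81893137566595
chopping_board 0.7 [238. 216.] 263 [[0.405, 0.409, 0.023], [0.425, 0.43, 0.04], [0.453, 0.455, 0.055]]
worktop_shelf 0.79 [433. 211.] 3336 [[0.703, -0.112, 0.024], [0.756, -0.002, 0.113], [0.889, 0.123, 0.146]]
salt_mill 0.7 [375. 200.] 276 [[0.723, 0.139, 0.002], [0.733, 0.154, 0.058], [0.77, 0.184, 0.093]]
spice_jar 0.59 [473. 247.] 445 [[0.769, -0.155, 0.001], [0.778, -0.137, 0.078], [0.815, -0.117, 0.11]]
onion 0.85 [262. 198.] 436 [[0.488, 0.394, 0.027], [0.514, 0.418, 0.052], [0.553, 0.454, 0.068]]
garlic 0.52 [238. 216.] 258 [[0.405, 0.409, 0.022], [0.425, 0.429, 0.04], [0.452, 0.455, 0.055]]
garlic 0.15 [376. 199.] 274 [[0.723, 0.139, 0.003], [0.733, 0.154, 0.059], [0.783, 0.18, 0.093]]
tin 0.6 [245. 168.] 623 [[0.532, 0.498, 0.003], [0.561, 0.525, 0.055], [0.602, 0.569, 0.062]]
egg_box 0.64 [191. 181.] 1689 [[0.336, 0.549, 0.016], [0.406, 0.608, 0.071], [0.482, 0.
[... 275 characters left out ...]
3, 0.068]]
worktop_shelf 0.95 [402. 133.] 4289 [[0.705, -0.108, 0.011], [0.773, 0.02, 0.112], [0.891, 0.129, 0.145]]
salt_mill 0.79 [348. 148.] 211 [[0.724, 0.142, 0.006], [0.736, 0.162, 0.076], [0.76, 0.18, 0.091]]
spice_jar 0.54 [455. 133.] 199 [[0.77, -0.168, 0.0], [0.786, -0.134, 0.104], [0.81, -0.117, 0.11]]
onion 0.57 [252. 218.] 403 [[0.494, 0.399, 0.039], [0.523, 0.426, 0.053], [0.552, 0.456, 0.068]]
garlic 0.53 [252. 253.] 298 [[0.406, 0.411, 0.002], [0.431, 0.434, 0.039], [0.456, 0.461, 0.055]]
tin 0.8 [217. 204.] 576 [[0.537, 0.5, 0.021], [0.569, 0.533, 0.055], [0.601, 0.571, 0.06]]
egg_box 0.56 [188. 259.] 2015 [[0.333, 0.551, -0.001], [0.412, 0.616, 0.07], [0.486, 0.706, 0.076]]
```

View pics/scene0.png

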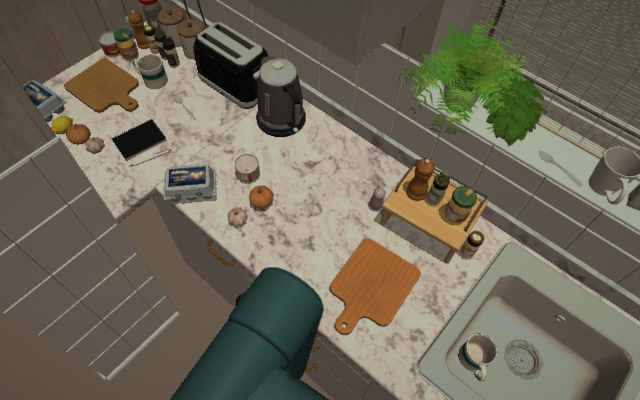

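View pics/top0.png

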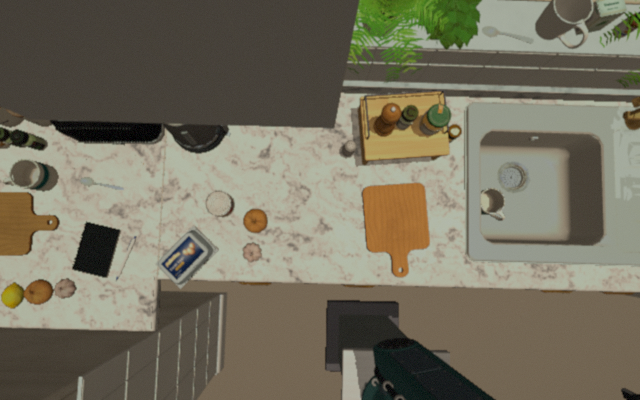

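```bash
cat >> h.py <<'E'
from scipy.optimize import minimize
from shapely.geometry import box if False else None
E
sed -i '$d' h.py; cat >> h.py <<'E'
def boardpoly():
    # rounded body plus handle, 2D outline
    c=[]
    for sx,cy,a0 in [(1,120,0),(-1,120,90),(-1,-41,180),(1,-41,270)]:
        a=np.radians(np.linspace(a0,a0+90,7)); c.append(np.c_[sx*75+20*np.cos(a),cy+20*np.sin(a)])
    body=np.vstack(c)
    a=np.radians(np.linspace(180,360,13)); h=np.vstack([np.c_[25*np.cos(a),-115+25*np.sin(a)],[[25,-50],[-25,-50]]])
    return body/1e3,h/1e3
B,H=boardpoly()
def proj(im,X):
    c=X@im['R'].T+im['t']; return c[:,:2]/c[:,2:]*im['f']+[im['cx'],im['cy']]
def render(im,p,polys,zs):
    m=np.zeros((1600,2560),np.uint8); c,s=np.cos(p[2]),np.sin(p[2])
    for q in polys:
        w=q@np.array([[c,s],[-s,c]])+p[:2]
        X=np.vstack([proj(im,np.c_[w,np.full(len(w),z)]) for z in zs])
        hull=cv2.convexHull(((X+.5)*4).astype(np.float32))
        cv2.fillPoly(m,[np.round(hull*16).astype(np.int32)],255,shift=4)
    return cv2.resize(m,(640,400),interpolation=cv2.INTER_AREA)/255.
def fit(ims,masks,p0,polys,zs,valid=None):
    def cost(p): return sum(np.abs(render(i,p,polys,zs)-m)[(v if v is not None else slice(None))].sum() for i,m,v in zip(ims,masks,valid or [None]*len(ims)))
    best=None
    p=np.array(p0,float)
    for st in (.02,.004):
        r=minimize(cost,p,method='Nelder-Mead',options=dict(initial_simplex=p+np.vstack([np.zeros(3),np.diag([st,st,st*5])]),xatol=1e-5,fatol=.01)); p=r.x
    return p,r.fun
def board_masks(im,p0,reg=None):
    hsv=cv2.cvtColor(im['color'],cv2.COLOR_RGB2HSV); W=im['W']
    return ((hsv[...,1]>105)&(W[...,2]<.03)&(np.hypot(W[...,0]-p0[0],W[...,1]-p0[1])<.22)&(W[...,0]<.74)).astype(float)
E
python3 - <<'E'
from h import *
ims=[grab('scene'),grab('top')]
ms=[board_masks(i,(.52,.01)) for i in ims]
for sel in ([0],[1],[0,1]):
    p,f=fit([ims[k] for k in sel],[ms[k] for k in sel],(.52,.01,-1.57),[B,H],[0,.017]); print('board',sel,np.round(p,4),round(f),[ms[k].sum() for k in sel])
# shelf: top slab points
for n,im in zip(['scene','top'],ims):
    W=im['W']; m=(abs(W[...,2]-.112)<.007)&(W[...,0]>.66)&(W[...,0]<.95)&(abs(W[...,1])<.16)
    P=W[m]; r=cv2.minAreaRect((P[:,:2]*1e3).astype(np.float32)); print(n,len(P),r,P[:,2].mean())
    # robust edges
    def line(A,bins,lo,which):
        pts=[]
        for b in bins:
            s=A[abs(A[:,0]-b)<.004]
            if len(s)>3: pts.append([b,s[:,1].min() if which<0 else s[:,1].max()])
        pts=np.array(pts); k=np.polyfit(pts[:,0],pts[:,1],1)
        for _ in range(3):
            e=pts[:,1]-np.polyval(k,pts[:,0]); g=abs(e)<=max(2*np.median(abs(e)),.0015); k=np.polyfit(pts[g,0],pts[g,1],1)
        return np.round(k,4),g.sum(),len(g),round(np.abs(e[g]).mean(),4)
    print(' front x=f(y)',line(P[:,[1,0]],np.arange(-.09,.11,.008),0,-1))
    print(' right y=f(x)',line(P[:,[0,1]],np.arange(.73,.85,.008),0,-1))
    print(' left y=f(x)',line(P[:,[0,1]],np.arange(.73,.85,.008),0,1))
    u,v=np.where(m)[1],np.where(m)[0]
b=np.zeros((800,800,3),np.uint8)
im=ims[1]; c=im['color'][80:290,330:490].copy(); e=(render(im,p,[B,H],[0,.017])[80:290,330:490]*255).astype(np.uint8)
cs,_=cv2.findContours((cv2.resize(e,None,fx=2.8,fy=2.8)>127).astype(np.uint8),0,1)
c=cv2.resize(c,None,fx=2.8,fy=2.8); cv2.drawContours(c,cs,-1,(0,0,255),1); 
im=ims[0]; d=im['color'][150:345,320:490].copy();e=(render(im,p,[B,H],[0,.017])[150:345,320:490]*255).astype(np.uint8)
cs,_=cv2.findContours((cv2.resize(e,None,fx=2,fy=2)>127).astype(np.uint8),0,1); d=cv2.resize(d,None,fx=2,fy=2); cv2.drawContours(d,cs,-1,(0,0,255),1)
o=np.zeros((590,c.shape[1]+d.shape[1],3),np.uint8); o[:c.shape[0],:c.shape[1]]=c; o[:d.shape[0],c.shape[1]:]=d
cv2.imwrite('pics/fit.png',o[...,::-1])
E
```

```text
board [0] [ 0.5069  0.0067 -1.4704] 324 [np.float64(5276.0)]
board [1] [ 0.5067  0.0078 -1.4718] 278 [np.float64(4529.0)]
board [0, 1] [ 0.5067  0.0073 -1.4707] 604 [np.float64(5276.0), np.float64(4529.0)]
scene 3312 ((823.516845703125, -1.9411163330078125), (253.2428436279297, 317.0674743652344), 0.3603741228580475) 0.11290350302571815
 front x=f(y) (array([-0.102 ,  0.7077]), np.int64(23), 25, np.float64(0.0006))
 right y=f(x) (array([ 0.0463, -0.1639]), np.int64(15), 15, np.float64(0.0172))
 left y=f(x) (array([0.1002, 0.0475]), np.int64(15), 15, np.float64(0.0008))
top 3929 ((827.8760375976562, -4.270751953125), (251.08721923828125, 317.0058898925781), 2.5668094158172607) 0.11185760676453266
 front x=f(y) (array([-0.1042,  0.709 ]), np.int64(25), 25, np.float64(0.0004))
 right y=f(x) (array([ 0.6769, -0.6399]), np.int64(15), 15, np.float64(0.0322))
 left y=f(x) (array([0.1029, 0.0468]), np.int64(15), 15, np.float64(0.0005))
```

View pics/fit.png

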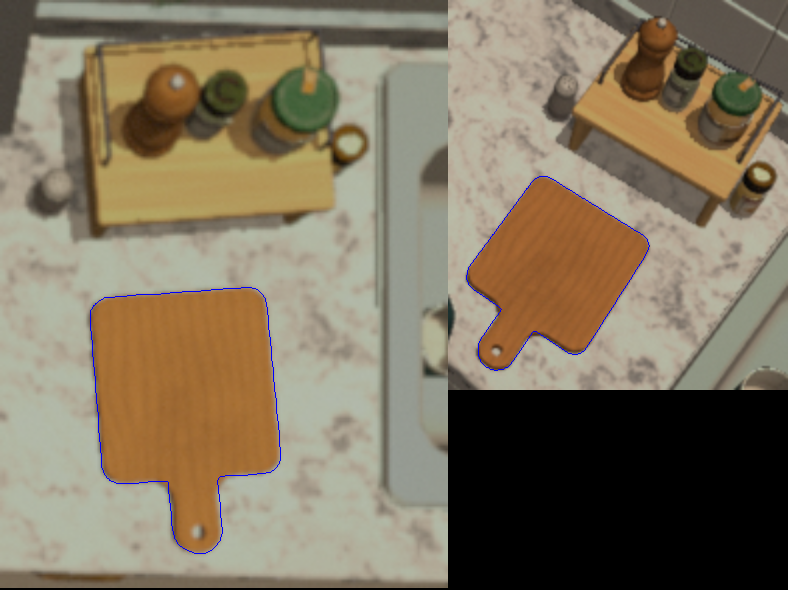

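```bash
python3 -m jog '[53.9,-54.4,10,0,0,0.168, 53.9,-54.4,10,0,0,0.168, 53.9,-54.4,10,0,0,0.168, 53.9,-54.4,10,0,0,0.168, 53.9,-54.4,10,0,0,0.168, 53.9,-54.4,10,0,0,0.168, 53.9,-54.4,10,0,0,0.168, 53.9,-54.4,10,0,0,0.168, 53.9,-54.4,10,0,0,0.168, 53.9,-54.4,10,0,0,0.168, 53.9,-54.4,10,0,0,0.168, 53.9,-54.4,10,0,0,0.168, 53.9,-54.4,10,0,0,0.168, 53.9,-54.4,10,0,0,0.168, 53.9,-54.4,10,0,0,0.168, 53.9,-54.4,10,0,0,0.168, 53.9,-54.4,10,0,0,0.168, 53.9,-54.4,10,0,0,0.168, 53.9,-54.4,10,0,0,0.168, 53.9,-54.4,10,0,0,0.168]' 0 20
cat >> h.py <<'E'
U=np.array([.9948,.1018]);V=np.array([-.1018,.9948])
def tool():
    o=get_obs(); p=np.array(o['tool_pos']); R=np.array(o['orientation'])
    print('t',round(o['time'],2),'uvz',np.round([p[:2]@U,p[:2]@V,p[2]],4),'yaw',round(np.arctan2(R[1,0],R[0,0]),4),'F',np.round(o['ft_force'],1),'w',round(o['width'],2)); return p
E
python3 -c "
from h import *
tool()
for n in ['top','scene']:
    im=grab(n); W=im['W']; m=(abs(W[...,2]-.112)<.005)&(W[...,0]>.66)&(W[...,0]<.95)
    P=W[m]; u=P[:,:2]@U; v=P[:,:2]@V
    for b in np.arange(.705,.80,.006):
        s=v[abs(u-b)<.003]; s=s[(s>-.26)&(s<.1)]; print(round(b,3),len(s),np.round(np.sort(s)[[0,1,2,-3,-2,-1]],4) if len(s)>6 else '')
"
```

```text
time: 3.0
tool_pos: [0.5208, 0.1372, 0.1318]
orientation: [[0.995, 0.101, 0.001], [0.101, -0.995, -0.0], [0.001, 0.0, -1.0]]
ft_force: [0.5, -0.1, -0.1]
width: 0.003
grasp_force: 0.0
t 3.0 uvz [0.5321 0.0835 0.1318] yaw 0.1011 F [ 0.5 -0.1 -0.1] w 0.0
0.705 99 [-0.1881 -0.1853 -0.1822  0.0417  0.0442  0.0443]
0.711 175 [-0.1904 -0.1903 -0.1887  0.0465  0.0467  0.0467]
0.717 182 [-0.1909 -0.1903 -0.1901  0.0431  0.044   0.0459]
0.723 173 [-0.189  -0.1888 -0.1888  0.0454  0.0454  0.0482]
0.729 171 [-0.1893 -0.1892 -0.1865  0.0452  0.0453  0.0475]
0.735 180 [-0.1902 -0.1898 -0.1881  0.0451  0.0469  0.0471]
0.741 168 [-0.1915 -0.1903 -0.1879  0.0436  0.0447  0.0466]
0.747 177 [-0.1909 -0.1906 -0.1885  0.0443  0.0461  0.0465]
0.753 174 [-0.2154 -0.1886 -0.188   0.0433  0.0456  0.0461]
0.759 172 [-0.2208 -0.2195 -0.2049  0.0451  0.0456  0.0457]
0.765 158 [-0.231  -0.2257 -0.2233  0.0451  0.0475  0.0476]
0.771 133 [-0.226  -0.214  -0.2118  0.047   0.047   0.0475]
0.777 109 [-0.2327 -0.2297 -0.2267  0.0442  0.0468  0.0471]
0.783 83 [-0.227  -0.2218 -0.2107  0.0416  0.0433  0.0437]
0.789 59 [
[... 363 characters left out ...]
893 -0.1884 -0.1871  0.0405  0.0428  0.0459]
0.735 142 [-0.1928 -0.1915 -0.188   0.0396  0.042   0.045 ]
0.741 155 [-0.1923 -0.191  -0.1901  0.0432  0.0446  0.0457]
0.747 155 [-0.1919 -0.1883 -0.187   0.0412  0.0423  0.0449]
0.753 149 [-0.2157 -0.2134 -0.2064  0.0438  0.0454  0.0469]
0.759 157 [-0.2279 -0.2266 -0.2258  0.0435  0.0448  0.0458]
0.765 154 [-0.2289 -0.2254 -0.2232  0.0417  0.0435  0.045 ]
0.771 122 [-0.2342 -0.2112 -0.2091  0.044   0.0454  0.0465]
0.777 96 [-0.2316 -0.2294 -0.2272  0.0357  0.043   0.0443]
0.783 98 [-0.2303 -0.229  -0.2241  0.034   0.0357  0.0438]
0.789 69 [-0.2171 -0.2135 -0.2055  0.0391  0.0458  0.0464]
0.795 43 [-0.192  -0.1911 -0.1906  0.0357  0.0382  0.0451]
```

```bash
python3 -m jog '[0,0,5,0,0,0, 0,0,9,0,0,0, 0,0,11.5,0,0,0, 0,0,12.6,0,0,0, 0,0,12.6,0,0,0, 0,0.5,12.6,0,0,0, 0,1,12.6,0,0,0, 0,1.4,12.6,0,0,0, 0,1.8,12.6,0,0,0, 0,2.2,12.6,0,0,0, 0,2.6,12.6,0,0,0, 0,3,12.6,0,0,0, 0,3.4,12.6,0,0,0, 0,3.7,12.6,0,0,0, 0,4.0,12.6,0,0,0, 0,4.2,12.6,0,0,0, 0,4.2,12.6,0,0,0]'
cat >> h.py <<'E'
def board(p0):
    ims=[grab('scene'),grab('top')]; ms=[board_masks(i,p0) for i in ims]; out=[]
    va=[]
    for i,m in zip(ims,ms):
        W=i['W']; va.append(~((W[...,2]>.03)&(W[...,0]<.78)))   # ignore pixels hidden by the arm or shelf
    p,f=fit(ims,ms,p0,[B,H],[0,.017],va)
    print('board u,v,heading err',np.round([p[:2]@U,p[:2]@V,p[2]+np.pi/2-.102],4),'xy',np.round(p,4),'res',round(f)); return p,ims
E
python3 -c "
from h import *
tool(); p,ims=board((.503,-.02,-1.47))
for k,(a) in enumerate(ims): cv2.imwrite(f'pics/a{k}.png',a['color'][...,::-1])
"
```

```text
time: 4.8
tool_pos: [0.5256, 0.098, 0.0059]
orientation: [[0.995, 0.103, 0.001], [0.103, -0.995, 0.003], [0.001, -0.003, -1.0]]
ft_force: [-0.6, 4.7, 2.0]
width: -0.002
grasp_force: 2.6
t 4.8 uvz [0.5329 0.0439 0.0059] yaw 0.1027 F [-0.6  4.7  2. ] w -0.0
board u,v,heading err [ 5.04e-01 -6.25e-02 -5.00e-04] xy [ 0.5077 -0.0109 -1.4693] res 695
```

```bash
python3 -m jog '[0,0.3,0,0,0,0, 0,0.6,0,0,0,0, 0,0.8,0,0,0,0, 0,1.0,0,0,0,0, 0,1.0,0,0,0,0, 0,1.0,0,0,0,0]'
python3 -c "
from h import *
tool(); board((.503,-.02,-1.47))
"
```

```text
time: 5.5
tool_pos: [0.5266, 0.0879, 0.0059]
orientation: [[0.995, 0.103, 0.001], [0.103, -0.995, 0.003], [0.001, -0.002, -1.0]]
ft_force: [-0.3, 5.0, 2.5]
width: 0.0
grasp_force: 2.7
t 5.5 uvz [0.5328 0.0338 0.0059] yaw 0.1028 F [-0.3  5.   2.5] w 0.0
board u,v,heading err [ 0.5037 -0.0725 -0.0057] xy [ 0.5085 -0.0208 -1.4745] res 685
```

```bash
python3 -m jog '[0,-1,0,0,0,0, 0,-2,0,0,0,0, 0,-2,-5,0,0,0, 0,-2,-9,0,0,0, -4,1,-10,0,0,0, -8,5,-10,0,0,0, -12.7,9,-10,0,0,0, -12.7,10.4,-10,0,0,0, -12.7,10.4,-10,0,0,0, -12.7,10.4,-10,0,0,0, -12.7,10.4,-5,0,0,0, -12.7,10.4,-2,0,0,0, -12.7,10.4,0,0,0,0, -12.7,10.4,0.6,0,0,0, -12.7,10.4,1,0,0,0, -12.7,10.4,1,0,0,0]' 1
python3 -c "
from h import *
tool(); p,ims=board((.508,-.02,-1.47))
a=ims[0]['color'][180:390,260:460]; cv2.imwrite('pics/b.png',cv2.resize(a,None,fx=2.8,fy=2.8)[...,::-1])
"
```

```text
time: 7.2
tool_pos: [0.4115, -0.0295, -0.0042]
orientation: [[0.995, 0.104, 0.001], [0.104, -0.995, -0.0], [0.001, 0.0, -1.0]]
ft_force: [0.5, 0.7, 0.4]
width: 0.999
grasp_force: 0.0
t 7.2 uvz [ 0.4063 -0.0712 -0.0042] yaw 0.1038 F [0.5 0.7 0.4] w 1.0
board u,v,heading err [ 0.5037 -0.0727 -0.0148] xy [ 0.5085 -0.021  -1.4836] res 484
```

View pics/b.png

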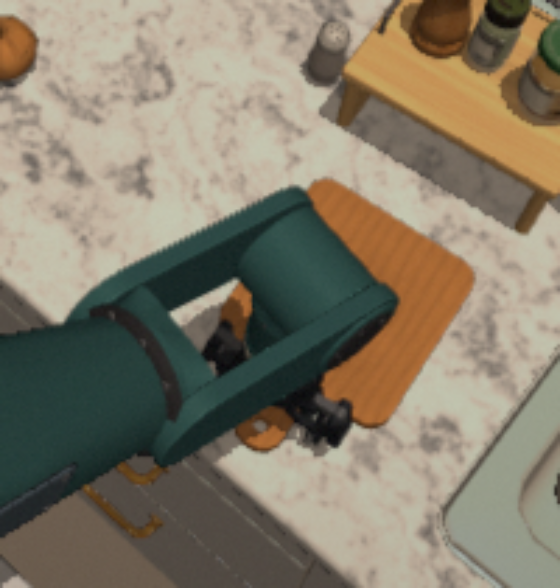

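```bash
python3 -m jog '[1,0,0,0,0,0, 2,0,0,0,0,0, 2.5,0,0,0,0,0, 3,0,0,0,0,0, 3.5,0,0,0,0,0, 4,0,0,0,0,0, 4.5,0,0,0,0,0, 5,0,0,0,0,0, 5.5,0,0,0,0,0, 6,0,0,0,0,0, 6.5,0,0,0,0,0, 7,0,0,0,0,0, 7.5,0,0,0,0,0, 7.8,0,0,0,0,0, 8,0,0,0,0,0, 8,0,0,0,0,0]'
python3 -c "
from h import *
tool(); p,ims=board((.555,-.013,-1.47))
a=ims[0]['color'][150:360,280:500]; cv2.imwrite('pics/c.png',cv2.resize(a,None,fx=2.5,fy=2.5)[...,::-1])
"
```

```text
time: 8.9
tool_pos: [0.4881, -0.0217, -0.0051]
orientation: [[0.995, 0.103, -0.006], [0.103, -0.995, -0.0], [-0.006, -0.0, -1.0]]
ft_force: [-6.8, -0.5, 5.0]
width: 1.002
grasp_force: 3.4
t 8.9 uvz [ 0.4833 -0.0713 -0.0051] yaw 0.103 F [-6.8 -0.5  5. ] w 1.0
board u,v,heading err [ 0.554  -0.072   0.0021] xy [ 0.5584 -0.0152 -1.4667] res 368
```

View pics/c.png

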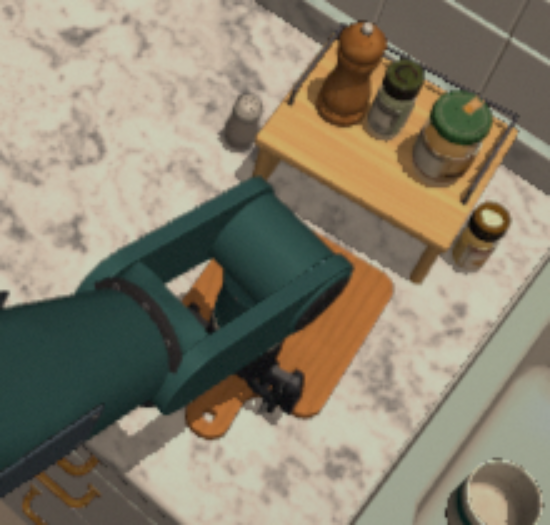

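```bash
python3 -m jog '[0.5,0,0,0,0,0, 1,0,0,0,0,0, 1.5,0,0,0,0,0, 2,0,0,0,0,0, 2.5,0,0,0,0,0, 3,0,0,0,0,0, 3.5,0,0,0,0,0, 4,0,0,0,0,0, 4.5,0,0,0,0,0, 5,0,0,0,0,0, 5.2,0,0,0,0,0, 5.2,0,0,0,0,0]'
python3 -c "
from h import *
t=tool(); p,ims=board((.606,-.01,-1.47))
for im in ims:
    W=im['W'];u=W[...,:2]@U;v=W[...,:2]@V
    for z in np.arange(.06,.40,.04):
        for nm,m in (('arm',(u<.69)),('things',(u>.69)&(u<.9))):
            s=u[m&(abs(W[...,2]-z-.02)<.02)&(v<.05)&(v>-.2)]
            if len(s)>5: print(round(z,2),nm,len(s),np.round(np.percentile(s,[2,98])-t[:2]@U,3),end='; ')
    print()
"
```

```text
time: 10.2
tool_pos: [0.5401, -0.0164, -0.0052]
orientation: [[0.995, 0.103, -0.006], [0.103, -0.995, -0.0], [-0.006, -0.0, -1.0]]
ft_force: [-5.4, 0.0, 3.9]
width: 1.006
grasp_force: 2.8
t 10.2 uvz [ 0.5356 -0.0713 -0.0052] yaw 0.103 F [-5.4  0.   3.9] w 1.01
board u,v,heading err [ 0.6093 -0.0721  0.0009] xy [ 0.6135 -0.0097 -1.4679] res 319
0.06 arm 156 [-0.019  0.01 ]; 0.06 things 56 [0.171 0.234]; 0.1 arm 137 [-0.034  0.01 ]; 0.1 things 2992 [0.17  0.345]; 0.14 arm 91 [-0.471  0.006]; 0.14 things 753 [0.221 0.345]; 0.18 arm 50 [-0.475 -0.008]; 0.18 things 650 [0.222 0.281]; 0.22 arm 66 [-0.033 -0.015]; 0.22 things 628 [0.226 0.279]; 0.26 arm 142 [-0.05  -0.006]; 0.26 things 16 [0.256 0.267]; 0.3 arm 566 [-0.131  0.011]; 0.3 things 68 [0.306 0.344]; 0.34 arm 1943 [-0.177  0.033]; 0.34 things 202 [0.308 0.364]; 0.38 arm 1561 [-0.192 -0.039]; 0.38 things 256 [0.308 0.363]; 
0.06 arm 241 [-0.491  0.015]; 0.06 things 34 [0.17  0.324]; 0.1 arm 151 [-0.481  0.024]; 0.1 things 3866 [0.17  0.349]; 0.14 arm 61 [-0.02   0.025]; 0.14 things 614 [0.222 0.345]; 0.18 things 612 [0.223 0.282]; 0.22 things 592 [0.227 0.281]; 0.26 arm 25 [-0.059  0.034]; 0.26 things 14 [0.259 0.268]; 0.3 arm 652 [-0.124  0.049]; 0.3 things 36 [0.306 0.344]; 0.34 arm 2353 [-0.137  0.037]; 0.34 things 207 [0.307 0.364]; 0.38 arm 1923 [-0.18 -0.04]; 0.38 things 363 [0.309 0.364];
```

```bash
python3 -m jog '[0.5,0,0,0,0,0, 1,0,0,0,0,0, 1.5,0,0,0,0,0, 2,0,0,0,0,0, 2.5,0,0,0,0,0, 3,0,0,0,0,0, 3.5,0,0,0,0,0, 4,0,0,0,0,0, 4.5,0,0,0,0,0, 5,0,0,0,0,0, 5.5,0,0,0,0,0, 6,0,0,0,0,0, 6.5,0,0,0,0,0, 7,0,0,0,0,0, 7.5,0,0,0,0,0, 8,0,0,0,0,0, 8.5,0,0,0,0,0, 9,0,0,0,0,0, 9.5,0,0,0,0,0, 9.5,0,0,0,0,0]'
python3 -c "
from h import *
t=tool()"
python3 -m jog '[0.3,0,0,0,0,0, 0.6,0,0,0,0,0, 0.8,0,0,0,0,0, 1.0,0,0,0,0,0, 1.2,0,0,0,0,0, 1.4,0,0,0,0,0, 1.4,0,0,0,0,0]'
python3 -c "
from h import *
t=tool()"
```

```text
time: 12.3
tool_pos: [0.6354, -0.0066, -0.0053]
orientation: [[0.995, 0.103, -0.004], [0.103, -0.995, -0.0], [-0.004, -0.0, -1.0]]
ft_force: [-4.7, -0.7, 2.6]
width: 0.999
grasp_force: 2.3
t 12.3 uvz [ 0.6314 -0.0712 -0.0053] yaw 0.1029 F [-4.7 -0.7  2.6] w 1.0
time: 13.0
tool_pos: [0.6489, -0.0052, -0.0054]
orientation: [[0.995, 0.103, -0.004], [0.103, -0.995, -0.0], [-0.004, -0.0, -1.0]]
ft_force: [-5.9, -0.1, 2.1]
width: 1.0
grasp_force: 2.7
t 13.0 uvz [ 0.645  -0.0712 -0.0054] yaw 0.1028 F [-5.9 -0.1  2.1] w 1.0
```

```bash
for i in 1 ; do python3 -m jog '[0.2,0,0,0,0,0, 0.4,0,0,0,0,0, 0.5,0,0,0,0,0, 0.5,0,0,0,0,0]'|grep -E 'tool_pos|ft_f'; done
python3 -m jog '[0.2,0,0,0,0,0, 0.3,0,0,0,0,0, 0.3,0,0,0,0,0]'|grep -E 'tool_pos|ft_f'
python3 -c "
from h import *
tool(); board((.727,.0025,-1.47))"
```

```text
tool_pos: [0.6536, -0.0047, -0.0054]
ft_force: [-5.9, -0.4, 2.6]
tool_pos: [0.6566, -0.0044, -0.0054]
ft_force: [-5.9, -0.2, 3.0]
t 13.7 uvz [ 0.6527 -0.0712 -0.0054] yaw 0.1028 F [-5.9 -0.2  3. ] w 1.0
board u,v,heading err [ 0.7126 -0.0667  0.0927] xy [ 0.7157  0.0062 -1.3761] res 1283
```

```bash
python3 -m jog '[0.2,0,0,0,0,0, 0.3,0,0,0,0,0, 0.3,0,0,0,0,0]'|grep -E 'tool_pos|ft_f'
python3 -m jog '[0.2,0,0,0,0,0, 0.2,0,0,0,0,0, 0.2,0,0,0,0,0]'|grep -E 'tool_pos|ft_f'
python3 -m jog '[0.2,0,0,0,0,0, 0.2,0,0,0,0,0, 0.2,0,0,0,0,0]'|grep -E 'tool_pos|ft_f'
```

```text
tool_pos: [0.6576, -0.0043, -0.0054]
ft_force: [-10.9, -0.6, 6.9]
tool_pos: [0.6576, -0.0043, -0.0053]
ft_force: [-17.2, -2.2, 10.2]
tool_pos: [0.6575, -0.0043, -0.0054]
ft_force: [-22.5, -1.3, 13.5]
```

```bash
python3 -m jog '[-0.5,0,0,0,0,0, -1,0,0,0,0,0, -2,0,0,0,0,0, -3,0,0,0,0,0, -3,0,-3,0,0,0, -3,0,-7,0,0,0, -6,0,-12,0,0,0, -10,0,-17,0,0,0, -15,0,-18,0,0,0, -20,0,-18,0,0,0, -20,4,-18,0,0,0, -20,8,-18,0,0,0, -20,13,-18,0,0,0, -20,18,-18,0,0,0, -20,23,-18,0,0,0, -20,28,-18,0,0,0, -20,28,-18,0,0,0]'|grep -E 'tool_pos|ft_f'
python3 -c "
from h import *
tool()
ims=[grab('scene'),grab('top')]; ms=[board_masks(i,(.62,-.01)) for i in ims]; va=[]
for i in ims:
    W=i['W']; va.append((W[...,0]<.693)&(W[...,2]<.03))
p,f=fit(ims,ms,(.727,.001,-1.47),[B,H],[0,.017],va); print(np.round([p[:2]@U,p[:2]@V,p[2]+np.pi/2-.102],4),f)
a=cv2.resize(ims[0]['color'][140:320,330:500],None,fx=2.3,fy=2.3); b=cv2.resize(ims[1]['color'][80:260,330:490],None,fx=2.3,fy=2.3)
cv2.imwrite('pics/d.png',np.hstack([a,b])[...,::-1])
"
```

```text
tool_pos: [0.4942, -0.3083, 0.1741]
ft_force: [0.6, 0.2, -1.5]
t 16.4 uvz [ 0.4602 -0.357   0.1741] yaw 0.0962 F [ 0.6  0.2 -1.5] w 1.0
[ 0.7279 -0.0731 -0.0038] 141.4392156862745
```

View pics/d.png

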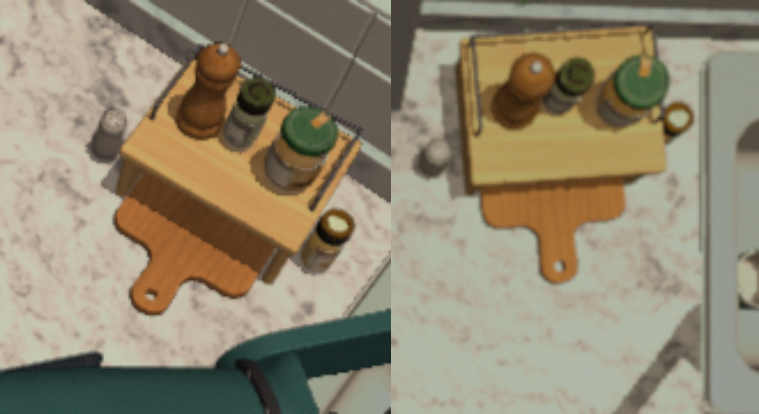

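The board sits in the bay with its shoulders and handle sticking out. Its measured pose is u=0.728, v=-0.073 against a goal of 0.724, -0.072, and it is square to 0.004 rad. It pressed firmly on the rail, and the items on and beside the shelf look where they were.

```bash
python3 -c "
from plant import ticket; print(ticket.sign_off())"
```

```text
the job is handed in; nothing more can be done
None
```

The chopping board is in the shelf's bay, far edge against the back rail and handle sticking out. The items on and beside the shelf look unmoved in the last picture, and the job is handed in (no verdict was returned).

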